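Load the brown bottle into the leaning rack and latch the keeper bar

ROBOT

A 7-joint arm with a two-finger parallel gripper is mounted at the origin on the work surface; the furniture and walls round the work are solid. World frame = base frame: x ahead of the robot, y to its left, z up, the work surface at z = 0. Lengths are in m, angles in rad, forces in N, time in s.
With the tool pointing down it reaches from about 0.4 to 0.85 m from the base axis. Payload 4.5 kg.
Tool frame: the origin (TCP) lies at the very end of the fingers, on their centre line; the grasp point (between the pads) lies 19 mm behind it (r.pinch_z is the distance from the TCP to the grasp point, in m); z points along the fingers, y is the line along which they close (so a half turn about z gives the same grasp; the last joint's range is limited). The gripper opens to 88 mm and grips with 3 to 60 N. Pads are 18 mm wide; open, the fingers measure 123 mm over their backs; the gripper's body (75 mm by 187 mm) begins 45 mm behind the grasp point.
Start: joints at [1.151, 0.689, -0.195, 1.565, 0.157, 0.902, -0.215], TCP at [0.274, -0.562, 0.239] pointing down, gripper open.
Joint ranges: [-3.01, 3.01], [-0.46, 2.08], [-1.47, 1.51], [0.13, 2.56], [-1, 4.14], [0.04, 2.09], [-2.66, 2.66]. Speed limits (rad/s): [2.57, 2.57, 3.14, 3.14, 3.14, 3.14, 3.14].

INTERFACE

Orientations are given as a unit quaternion [x, y, z, w].
In Python, from plant import r, cams gives the robot as it stands.
- The arm moves only by the shell command python3 -m pendant 'ROWS' [FORCE]. ROWS is JSON, a list of rows, each a list of 3 entries, a list of its own where there are three numbers: the closure, from -1 (fully open) to 1 (shut), then the shift along the tool's x, y, z in mm, then the turn, a rotation vector about the tool's x, y, z in degrees. A call has 1 to 8 rows; each row shifts and turns the commanded pose from where the row before left it, along the tool's axes as they then stand; what a row does not reach is not made up. A row lasts 1/8 s, in which the tool goes at most 62.5 mm and 10.7 degrees, less where a joint would pass 70% of its speed; a pose out of reach is approached as far as the arm can. A call with a gripper value outside its range is refused whole. The fingers move at their own pace and stop on an object; FORCE is the grip in N (left out, the last holds). Time passes only in rows, so rows that do not move let the fingers close. It gives the time, the measured TCP pose, the force, the opening and the grip force at its end, in the units of the state.
- r.get_state(): the state, without advancing time (a new reading comes with each control period).
- cams.snapshot(name): name is "scene" or "top" or "wrist"; returns a dict with "img" (480x640x3 uint8, red, green, blue), "camera_matrix" (3x3 intrinsics, pixels), "camera_from_world" (4x4, takes a point from world to camera coordinates); the wrist camera has in their place "tool_from_camera" (4x4, takes a point from camera to tool coordinates, whose origin is the TCP and whose axes are the flange's). Camera axes: x right, y up, looking along -z (the intrinsics and any distortion apply to the point x, -y, -z); pixel columns grow to the right and rows downward; lengths in m; the calibration is good to about 2 mm. A picture is of the moment at which its call begins: read the wrist's pose just before it. There is no depth.
- r.finish_job(): hands the job in; it is judged then, once.
The state is a dict: "clock": time; "q": joint angles; "qd": joint speeds; "joint_torque": joint torques, N m; "tool_pos": TCP position; "eef_rot": TCP orientation; "contact_force": force on the tool from outside, world axes, zero at the start; "moment": the same for the moment, N m; "opening": opening from 0.0 (shut) to 1.0 (fully open); "finger_force": force on a finger pad.
Only numpy, scipy, OpenCV 4.12 (cv2) and the standard library are available. Lean on these libraries where they do the work, as an engineer would, in place of code of your own. Each camera call takes 0.05 s, during which the arm holds its last target. There are 200 camera calls.

TASK

Pick up the brown bottle with the black cap that stands by the violet-lidded tub, and lower it gently, bottom first, into the empty well of the leaning bottle rack until it stands on the well's floor. Then swing the steel keeper bar shut over it until it has clicked past its sprung ball and lies fully home against its stop, and let go. Do not knock the tub about.

Things in the scene. Friction and masses are not known exactly. Their poses are not given: they have to be found in the camera images.
- bottle: Loose brown glass bottle with a black cap, upright on the worktop; a plain cylinder 45 mm in diameter over its whole height of 90 mm (the cap is the top 20 mm), 0.08 to 0.17 kg. Origin at the centre of its underside (its axis is within 1 mm of it), z along its axis towards the cap.
- rack: Fixed rack: aluminium base plate 120 x 196 x 10 mm on the worktop, carrying a wooden cradle with two square wells side by side. The cradle leans 30 degrees, so the well mouths face up and to the rack's -x side, which is about the robot's left. All of it is below 0.19 m. Origin: centre of the plate's underside; z up, y along the row of wells, the empty well and the catch farther from the robot.
- well_floor (a point): Centre of the empty well's floor. Axes of the leaning cradle: z along the well from floor to mouth, x up the slope, y along the row of wells. The well is 52 x 52 mm inside, 50 mm deep, walls 6 mm; the 90 mm bottle sticks out 40 mm. The other well, at y = -58 mm from here, holds a fixed white jar, flush with the mouth.
- well_mouth (a point): Centre of the empty well's mouth, 50 mm from well_floor along the well; same axes.
- keeper_hinge (a point): Point on the keeper bar's hinge axis at the bar's mid-thickness: x = 0, y = -107, z = +105 mm from well_floor in its axes. z is the hinge axis, parallel to the well; y points along the bar to the knob; x to the closing side. The steel bar is 14 mm wide, 10 mm thick, reaches 192 mm past the hinge and moves in a plane, 10 mm clear of a seated bottle's cap.
- keeper_knob (a point): Middle of the red upright knob near the free end of the bar, 190 mm from the hinge axis and 22.5 mm above the bar's mid-thickness. The knob is a cylinder 14 mm in diameter and 35 mm long, parallel to the hinge axis, on the bar's upper side. With the bar shut it is 20 mm beyond the catch post's outer face.
- keeper (a joint): Keeper bar angle, rad: 0 = shut against the stop (bar along +y of well_floor's axes); grows as it opens down the slope to the rack's -x side. Starts at 1.0 to 1.3; limit 1.55. Stays where it is left (friction 0.09 N m). Closing, it meets the sprung ball at 0.11, needs about 4 N at the knob to pass the crest at 0.06, then snaps shut.
- violet_tub: White tub with a violet lid, 62 mm in diameter, 72 mm tall, standing loose near the bottle; a bystander. Origin at the centre of its underside.
- catch_post (a point): Top centre of the aluminium catch post beyond the empty well (at y = +55, z = +92 mm from well_floor; same axes). The post is 34 mm along x, 16 mm along y. On it, 10 mm down the slope, sits the sprung steel ball (12 mm, top 12 mm over the post), and at x = +8 to +14 mm a stop plate 26 mm high.

How it is judged:
By the outcome, as a careful person would: the job done as asked, in the order asked, and still so for the second after the job is handed in, with the robot touching nothing.
It also fails if it takes over 54 s, if anything falls off the work surface, if the arm or the gripper's body presses on something with over 40 N, if the wrist force passes 120 N, or if a joint passes its speed limit or range.

## Working session

There is one attempt and no reset: what is moved stays moved. The work goes in short steps, Python scripts to look and compute and a shell command to move; the robot and the scene stay as the last step left them, time stands still between calls to the robot, and variables do not carry over. Pictures are saved under pics/ and viewed, at most 13 in all, crops included, and the job is handed in when it is done.

```bash
mkdir -p pics; ls; python3 - <<'E'
from plant import r,cams
import cv2
import numpy as np
np.set_printoptions(precision=4,suppress=True)
for n in ["scene","top"]:
    s=cams.snapshot(n); cv2.imwrite(f"pics/{n}0.png",s["img"][:,:,::-1])
    np.savez(f"{n}0.npz",**s); print(n,s["camera_matrix"],s["camera_from_world"],[k for k in s])
st=r.get_state();print(st,r.pinch_z)
E
```

```text
pics
scene [[574.3011   0.     321.6436]
 [  0.     574.3011 237.9571]
 [  0.       0.       1.    ]] [[-0.7288 -0.6846 -0.0144  0.3723]
 [ 0.2932 -0.3311  0.8969 -0.3102]
 [-0.6188  0.6494  0.442  -0.8403]
 [ 0.      0.      0.      1.    ]] ['img', 'camera_matrix', 'camera_from_world']
top [[537.4307   0.     323.1213]
 [  0.     537.4307 247.6018]
 [  0.       0.       1.    ]] [[-0.0284 -0.9995  0.012  -0.0552]
 [ 0.9909 -0.0266  0.1323 -0.5599]
 [-0.1319  0.0156  0.9911 -1.0344]
 [ 0.      0.      0.      1.    ]] ['img', 'camera_matrix', 'camera_from_world']
{'clock': 0.1, 'q': array([ 1.1508,  0.6899, -0.1945,  1.5662,  0.1573,  0.9025, -0.2151]), 'qd': array([ 0.0015, -0.0039, -0.0006, -0.0003,  0.0007,  0.0004,  0.0008]), 'joint_torque': array([ -0.0026, -52.8494,  -1.2714, -15.3836,  -0.0526,   0.0019,
         0.    ]), 'tool_pos': array([ 0.2737, -0.5613,  0.238 ]), 'eef_rot': array([ 0.9744,  0.225 , -0.0003, -0.0008]), 'contact_force': array([-0.2343, -0.5738,  0.2267]), 'moment': array([ 0.0308, -0.0078,  0.0382]), 'finger_force': 0.0, 'opening': 1.0017499248933912} 0.0187
```

View pics/scene0.png

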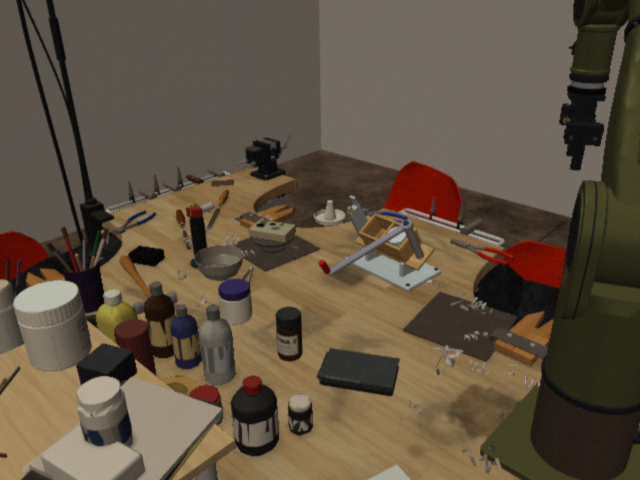

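View pics/top0.png

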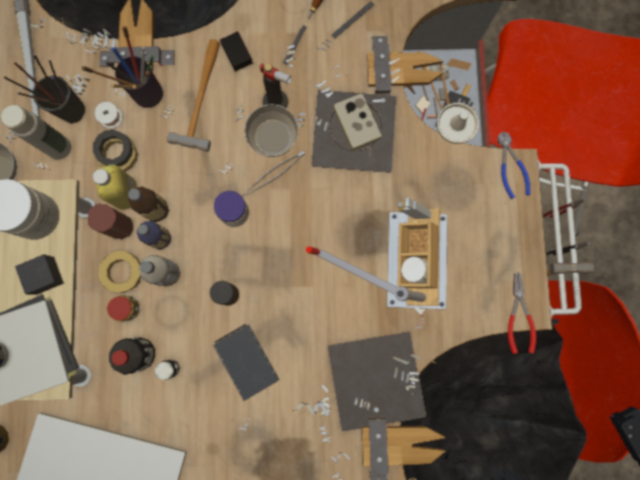

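The scene view shows the bottle at (289,333), the tub at (236,300) and the rack at (395,250), with the knob at (324,266). In the top view the cap is at (224,292), the tub lid at (230,207), the knob at (311,250) and the hinge near (402,294). The plate corners are near (390,213) and (447,308).

```bash
cat > h.py <<'E'
import numpy as np, cv2
from scipy.spatial.transform import Rotation as R
np.set_printoptions(precision=4,suppress=True)
def ray(s,p,T=None):
    K=s["camera_matrix"]; M=s["camera_from_world"] if T is None else np.linalg.inv(T)
    d=np.linalg.inv(K)@[p[0],p[1],1]; d=np.array([d[0],-d[1],-d[2]])
    return -M[:3,:3].T@M[:3,3], M[:3,:3].T@d
def onz(s,p,z,T=None):
    o,d=ray(s,p,T); return o+d*(z-o[2])/d[2]
def proj(s,X,T=None):
    K=s["camera_matrix"]; M=s["camera_from_world"] if T is None else np.linalg.inv(T)
    c=M[:3,:3]@X+M[:3,3]; u=K@[c[0],-c[1],-c[2]]; return u[:2]/u[2]
def tri(a,b):
    (o,d),(p,e)=a,b; t=np.linalg.lstsq(np.c_[d,-e],p-o,rcond=None)[0]
    A=o+d*t[0];B=p+e*t[1]; return (A+B)/2, np.linalg.norm(A-B)
def blobs(m,mn=15):
    n,l,s,c=cv2.connectedComponentsWithStats(m.astype(np.uint8)); return [(c[i],s[i]) for i in range(1,n) if s[i][4]>mn]
E
python3 - <<'E'
from h import *
t=np.load("top0.npz"); s=np.load("scene0.npz")
def box(m,x0,y0,x1,y1):
    q=np.zeros_like(m);q[y0:y1,x0:x1]=m[y0:y1,x0:x1];return blobs(q,8)
h=cv2.cvtColor(t["img"],cv2.COLOR_RGB2HSV).astype(int); hs=cv2.cvtColor(s["img"],cv2.COLOR_RGB2HSV).astype(int)
red=lambda h:((h[...,0]<8)|(h[...,0]>172))&(h[...,1]>150)&(h[...,2]>90)
print("knob top",box(red(h),295,235,330,265)); print("knob scene",box(red(hs),310,250,340,285))
dark=lambda h:(h[...,2]<75)
print("cap top",box(dark(h),205,275,243,310))
vio=lambda h:(h[...,0]>115)&(h[...,0]<150)&(h[...,1]>80)
print("lid",box(vio(h),205,185,255,230))
plate=(h[...,1]<40)&(h[...,2]>140)
print("plate",box(plate,380,195,455,315))
a=cv2.resize(t["img"][195:320,300:460],None,fx=4.5,fy=4.5,interpolation=cv2.INTER_CUBIC)
cv2.imwrite("pics/rack_top.png",a[:,:,::-1])
E
```

```text
knob top [(array([311.6   , 249.8267]), array([306, 246,  13,   8,  75], dtype=int32))]
knob scene [(array([321.3077, 262.0385]), array([319, 260,   6,   5,  26], dtype=int32))]
cap top [(array([224.3531, 293.2812]), array([211, 283,  27,  22, 473], dtype=int32))]
lid [(array([229.0999, 205.8867]), array([215, 192,  30,  29, 671], dtype=int32))]
plate [(array([406.7872, 203.0213]), array([404, 198,   6,  12,  47], dtype=int32)), (array([414.0909, 203.9091]), array([413, 201,   4,   7,  22], dtype=int32)), (array([399.6667, 203.7333]), array([398, 202,   5,   4,  15], dtype=int32)), (array([411.9335, 264.3378]), array([ 380,  212,   67,  102, 2016], dtype=int32)), (array([413.511 , 268.8918]), array([401, 257,  25,  25, 499], dtype=int32))]
```

View pics/rack_top.png

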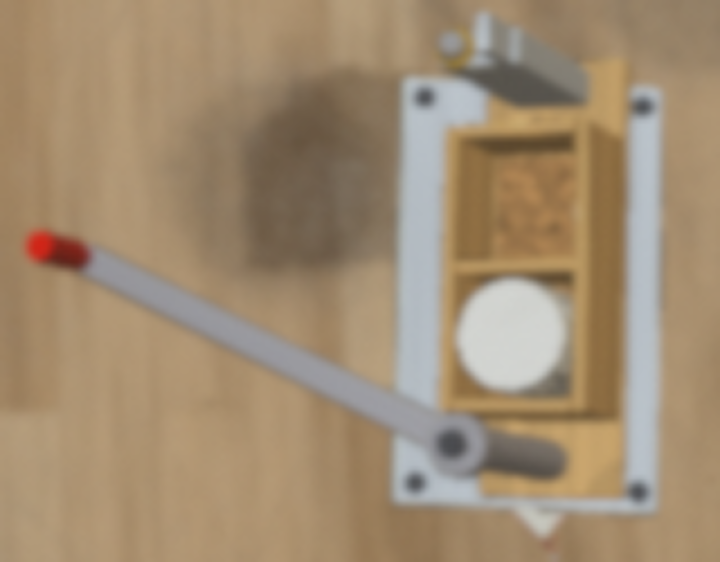

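The crop shows the screws at (424,97), (643,106), (638,491) and (415,483). The empty well's mouth is around (520,195), the white jar lid is centred at (512,333), and the knob top is at (40,246).

```bash
python3 - <<'E'
from h import *
t=np.load("top0.npz"); s=np.load("scene0.npz")
sc=np.array([(424,97),(643,106),(638,491),(415,483)])/4.5+[300,195]
P=np.array([onz(t,p,.01) for p in sc]); print(P, "centre",P.mean(0))
yr=(P[0]+P[1]-P[2]-P[3]);print("yaw of y axis",np.degrees(np.arctan2(yr[1],yr[0])))
b=onz(t,(224.4,293),.09);print("bottle",b, onz(t,(229.1,205.9),.072))
print("grey bottle",onz(t,(155,268),.1), onz(t,(165,370),.05))
for n,X in [("bottle top",b),("bottle bot",[b[0],b[1],0])]: print(n,proj(s,np.array(X)))
a=cv2.resize(s["img"][185:300,310:450],None,fx=5,fy=5,interpolation=cv2.INTER_CUBIC)
cv2.imwrite("pics/rack_scene.png",a[:,:,::-1])
E
```

```text
[[ 0.6226 -0.2197  0.01  ]
 [ 0.6157 -0.3202  0.01  ]
 [ 0.4401 -0.3078  0.01  ]
 [ 0.4465 -0.2076  0.01  ]] centre [ 0.5312 -0.2638  0.01  ]
yaw of y axis -4.000235244482044
bottle [0.4705 0.1173 0.09  ] [0.6403 0.1105 0.072 ]
grey bottle [0.52   0.2442 0.1   ] [0.3293 0.2376 0.05  ]
bottle top [292.1675 311.6619]
bottle bot [293.9856 352.8101]
```

View pics/rack_scene.png

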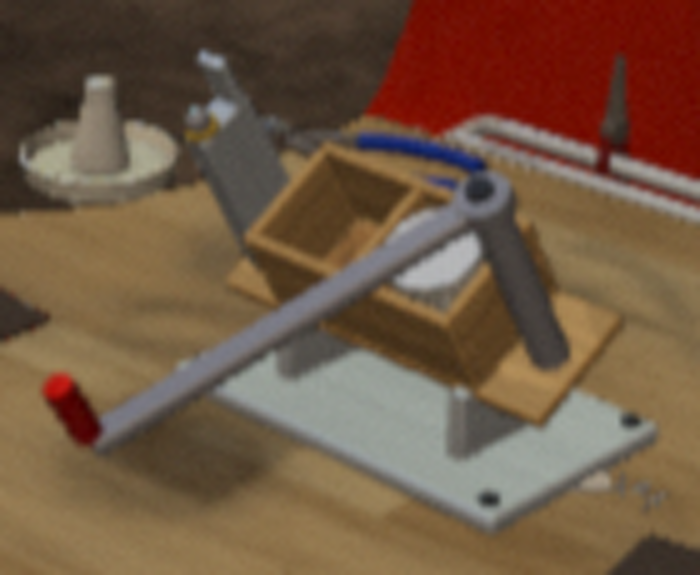

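The scene crop shows the hinge boss at (482,190), the knob top at (60,383), and the far-end rim corners of the well at (248,238) and (328,147). Next I triangulate these.

```bash
cat > fit.py <<'E'
from h import *
t=np.load("top0.npz"); s=np.load("scene0.npz")
T=lambda p:ray(t,np.array(p)/4.5+[300,195]); S=lambda p:ray(s,np.array(p)/5+[310,185])
yw=np.array([np.cos(np.radians(-4)),np.sin(np.radians(-4)),0]); xr=np.cross(yw,[0,0,1])
zw=np.cos(np.pi/6)*np.array([0,0,1])-.5*xr; xw=np.cross(yw,zw); W=np.c_[xw,yw,zw]
if __name__=="__main__":
    print(W)
    for n,a,b,off in [("hinge",(452,443),(482,190),(0,-107,111)),("lowfar",(448,128),(248,238),(-32,32,50)),("upfar",(583,122),(328,147),(32,32,50)),("lownear",(443,410),(447,325),(-32,-90,50)),("jar",(512,333),(433,250),(0,-58,50)),("ball",(452,43),(198,116),(-10,55,104))]:
        X,e=tri(T(a),S(b)); print(n,X,"gap",e,"floor->",X-W@np.array(off)/1000)
    X,e=tri(T((40,246)),S((60,383)));print("knobtop",X,e)
E
python3 fit.py
```

```text
[[-0.0604  0.9976  0.0349]
 [-0.8639 -0.0698  0.4988]
 [ 0.5     0.      0.866 ]]
hinge [ 0.4576 -0.2021  0.1561] gap 3.6296339929492154e-05 floor-> [ 0.5605 -0.265   0.0599]
lowfar [ 0.5948 -0.218   0.0846] gap 0.00016574794917620803 floor-> [ 0.5592 -0.2683  0.0573]
upfar [ 0.5905 -0.2695  0.1141] gap 0.00027475103088881164 floor-> [ 0.5588 -0.2646  0.0548]
lownear [ 0.4755 -0.2097  0.0842] gap 0.002150565328160868 floor-> [ 0.5616 -0.2685  0.0569]
jar [ 0.5053 -0.2378  0.1001] gap 0.0010305433570591005 floor-> [ 0.5614 -0.2667  0.0568]
ball [ 0.6202 -0.2122  0.1398] gap 0.0005743472641192607 floor-> [ 0.5611 -0.2689  0.0548]
knobtop [ 0.5473 -0.0425  0.0978] 0.0009144623115414601
```

```bash
cat >> h.py <<'E'
def go(r,pos,Rt):
    "first turn (deg, tool), then shift (mm, in turned tool axes)"
    st=r.get_state(); R0=R.from_quat(st["eef_rot"]); Rt=R.from_matrix(Rt)
    print("turn",(R0.inv()*Rt).as_rotvec(degrees=True).round(2),"shift",(Rt.inv().apply(np.array(pos)-st["tool_pos"])*1000).round(1))
E
cat >> fit.py <<'E'
F=np.array([.5604,-.2668,.0568])
Rdown=np.c_[yw,xr,[0,0,-1]]; Rlean=np.c_[yw,xw,-zw]
E
python3 - <<'E'
from fit import *
from plant import r
go(r,[.4705,.1173,.20],Rdown)
E
```

```text
turn [-0.09  0.03 30.  ] shift [ 149.  -690.6   38. ]
```

```bash
python3 -m pendant '[[-1,[0,0,0],[0,0,10]],[-1,[0,0,0],[0,0,10]],[-1,[0,0,0],[0,0,10]],[-1,[12,-55,0],[0,0,0]],[-1,[12,-55,0],[0,0,0]],[-1,[12,-55,0],[0,0,0]],[-1,[12,-55,0],[0,0,0]],[-1,[12,-55,0],[0,0,0]]]' 30
python3 -m pendant '[[-1,[12,-55,0],[0,0,0]],[-1,[12,-55,0],[0,0,0]],[-1,[12,-55,0],[0,0,0]],[-1,[12,-55,0],[0,0,0]],[-1,[12,-55,0],[0,0,0]],[-1,[0,0,0],[0,0,0]]]'
python3 - <<'E'
from fit import *
from plant import r,cams
go(r,[.4705,.1173,.20],Rdown)
st=r.get_state(); w=cams.snapshot("wrist"); print(st["clock"],st["tool_pos"],st["contact_force"]); 
T=np.eye(4);T[:3,:3]=R.from_quat(st["eef_rot"]).as_matrix();T[:3,3]=st["tool_pos"]
T=T@w["tool_from_camera"]
print(w["tool_from_camera"])
for z in (0.09,0): print(proj(w,np.array([.4705,.1173,z]),T))
np.savez("w1.npz",T=T,**w); cv2.imwrite("pics/w1.png",w["img"][:,:,::-1])
E
```

```text
clock: 1.1
tool_pos: [0.3533, -0.2897, 0.2386]
eef_rot: [0.999, -0.035, 0.0, -0.0]
contact_force: [1.4, 0.0, 0.2]
opening: 0.998
finger_force: 0.0
clock: 1.85
tool_pos: [0.4333, -0.0163, 0.2386]
eef_rot: [1.0, -0.03, 0.0, -0.001]
contact_force: [-0.2, -0.7, -0.1]
opening: 1.003
finger_force: 0.0
turn [-0.13 -0.05  0.59] shift [  27.7 -135.8   38.6]
1.85 [ 0.4333 -0.0163  0.2386] [-0.2037 -0.652  -0.091 ]
[[ 0.0003  0.9576  0.2881  0.0742]
 [ 1.     -0.0007  0.0011 -0.0003]
 [ 0.0013  0.2881 -0.9576 -0.1462]
 [ 0.      0.      0.      1.    ]]
[153.8916 188.6227]
[190.6071 175.9394]
```

View pics/w1.png

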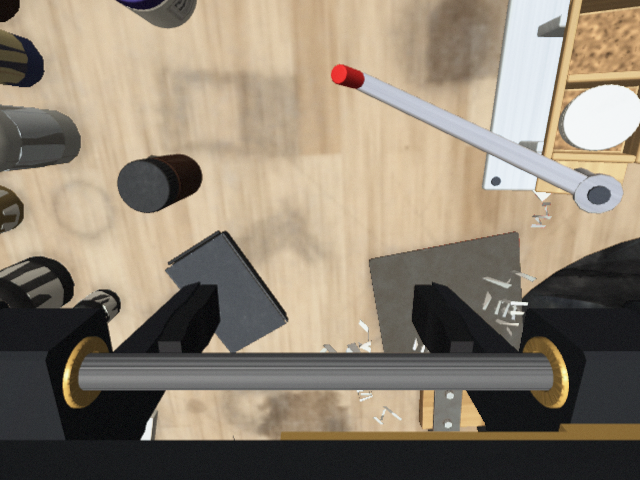

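The wrist view shows the cap disc centred near (148,186), the knob top at (342,75) and the hinge boss at (598,193).

```bash
python3 - <<'E'
from fit import *
from plant import r
w=np.load("w1.npz"); T=w["T"]
print("bottle",onz(w,(148.5,185.5),.09,T), "two-view",tri(ray(w,(148.5,185.5),T),ray(t,(224.4,293))))
print("hinge err", proj(w,F+W@[0,-.107,.111],T))
go(r,onz(w,(148.5,185.5),.09,T)*[1,1,0]+[0,0,.15],Rdown)
E
```

```text
bottle [0.4733 0.1213 0.09  ] two-view (array([0.4721, 0.1174, 0.0957]), np.float64(0.004392883200228435))
hinge err [599.8724 194.2236]
turn [-0.02  0.02  0.31] shift [  31.1 -143.2   88.5]
```

```bash
python3 -m pendant '[[-1,[10,-47.5,0],[0,0,0]],[-1,[10,-47.5,0],[0,0,0]],[-1,[10,-47.5,0],[0,0,0]],[-1,[0,0,40],[0,0,0]],[-1,[0,0,40],[0,0,0]],[-1,[0,0,0],[0,0,0]]]'
python3 - <<'E'
from fit import *
from plant import r,cams
st=r.get_state(); w=cams.snapshot("wrist"); print(st["tool_pos"])
T=np.eye(4);T[:3,:3]=R.from_quat(st["eef_rot"]).as_matrix();T[:3,3]=st["tool_pos"]
T=T@w["tool_from_camera"]
print(proj(w,np.array([.4725,.120,.09]),T))
np.savez("w2.npz",T=T,**w); cv2.imwrite("pics/w2.png",w["img"][:,:,::-1])
E
```

```text
clock: 2.65
tool_pos: [0.47, 0.1161, 0.1568]
eef_rot: [0.999, -0.036, -0.003, 0.002]
contact_force: [-0.4, -0.2, -0.3]
opening: 0.998
finger_force: 0.0
[0.47   0.1161 0.1568]
[309.2696 250.1665]
```

View pics/w2.png

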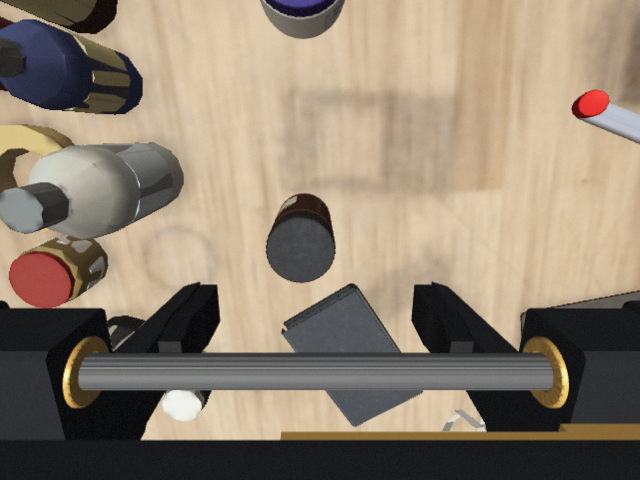

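The cap disc is centred at (301,247.5), and both fingers are clear of it on either side.

```bash
python3 - <<'E'
from fit import *
from plant import r
w=np.load("w2.npz"); T=w["T"]
b=onz(w,(301,247.5),.09,T); print(b)
go(r,b*[1,1,0]+[0,0,.058],Rdown)
E
```

```text
[0.4747 0.1251 0.09  ]
turn [ 0.11  0.15 -0.15] shift [  2.7  -8.7 100.3]
```

```bash
python3 -m pendant '[[-1,[2,-7,0],[0,0,0]],[-1,[0,0,35],[0,0,0]],[-1,[0,0,35],[0,0,0]],[-1,[0,0,29],[0,0,0]],[-1,[0,0,0],[0,0,0]],[-1,[0,0,0],[0,0,0]]]' 20
python3 -m pendant '[[-0.2,[0,0,0],[0,0,0]],[0.2,[0,0,0],[0,0,0]],[0.5,[0,0,0],[0,0,0]],[1,[0,0,0],[0,0,0]],[1,[0,0,0],[0,0,0]],[1,[0,0,0],[0,0,0]],[1,[0,0,0],[0,0,0]]]' 20
```

```text
clock: 3.45
tool_pos: [0.4756, 0.1258, 0.0612]
eef_rot: [0.999, -0.035, 0.001, -0.0]
contact_force: [-0.7, 0.5, 0.3]
opening: 0.997
finger_force: 0.0
clock: 4.32
tool_pos: [0.4744, 0.1254, 0.0597]
eef_rot: [0.999, -0.035, -0.0, 0.0]
contact_force: [-0.2, 0.2, 0.9]
opening: 0.505
finger_force: 20.0
```

```bash
python3 -m pendant '[[1,[0,0,-20],[0,0,0]],[1,[0,0,-50],[0,0,0]],[1,[0,0,-60],[0,0,0]],[1,[0,0,-60],[0,0,0]],[1,[0,0,0],[0,0,0]]]'
python3 - <<'E'
from fit import *
from plant import r
hov=F+zw*.20; print(hov)
go(r,hov,Rdown); go(r,hov,Rlean)
E
```

```text
clock: 4.95
tool_pos: [0.4769, 0.1262, 0.2535]
eef_rot: [0.999, -0.035, 0.004, -0.002]
contact_force: [0.8, -0.2, -3.2]
opening: 0.506
finger_force: 20.0
[ 0.5674 -0.167   0.23  ]
turn [-0.21 -0.49 -0.01] shift [110.7 286.2  23.5]
turn [-30.21  -0.48  -0.14] shift [110.7 236.1 163.5]
```

```bash
python3 -m pendant '[[1,[11,29,0],[0,0,0]],[1,[16,42,0],[0,0,0]],[1,[17,43,0],[0,0,0]],[1,[17,43,0],[0,0,0]],[1,[17,43,0],[0,0,0]],[1,[17,43,0],[0,0,0]],[1,[11,29,0],[0,0,0]],[1,[5,14,0],[0,0,0]]]'
python3 -m pendant '[[1,[0,0,0],[-6,0,0]],[1,[0,0,0],[-8,0,0]],[1,[0,0,0],[-8,0,0]],[1,[0,0,0],[-8,0,0]],[1,[0,0,0],[0,0,0]],[1,[0,0,0],[0,0,0]]]'
python3 - <<'E'
from fit import *
from plant import r,cams
hov=F+zw*.16
go(r,hov,Rlean)
w=cams.snapshot("scene"); x=cams.snapshot("top")["img"][150:330,280:460]
a=w["img"][150:330,290:470]
o=np.hstack([cv2.resize(i,(400,400),interpolation=cv2.INTER_CUBIC) for i in (a,x)])
cv2.imwrite("pics/hov.png",o[:,:,::-1])
E
```

```text
clock: 5.95
tool_pos: [0.5642, -0.1694, 0.2478]
eef_rot: [0.999, -0.036, -0.002, 0.0]
contact_force: [-0.2, -0.1, -1.1]
opening: 0.503
finger_force: 20.0
clock: 6.7
tool_pos: [0.5646, -0.1682, 0.2496]
eef_rot: [0.965, -0.034, -0.01, 0.258]
contact_force: [-1.1, -0.6, -1.6]
opening: 0.509
finger_force: 20.0
turn [-0.08  0.07 -0.02] shift [  2.7 -10.9  56.3]
```

View pics/hov.png

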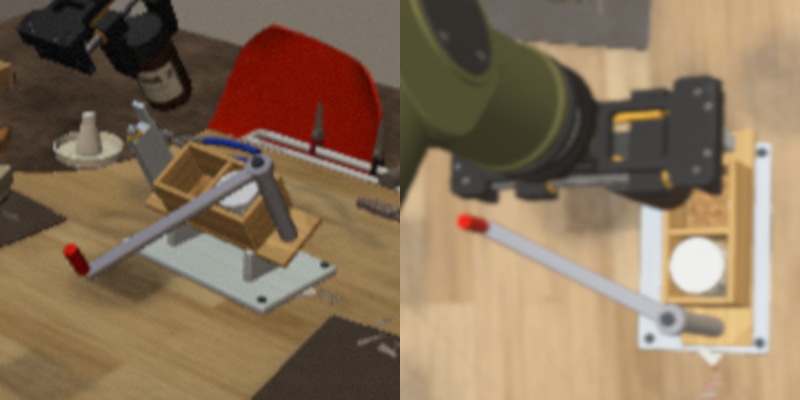

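The bottle is held straight along the leaning tool, with its bottom at about (172,105) in the left half, up the axis from the well.

```bash
python3 -m pendant '[[1,[3,-11,10],[0,0,0]],[1,[0,0,25],[0,0,0]],[1,[0,0,21],[0,0,0]],[1,[0,0,0],[0,0,0]],[1,[0,0,0],[0,0,0]]]'
python3 - <<'E'
from fit import *
from plant import r,cams
go(r,F+zw*.06,Rlean)
st=r.get_state()
w=cams.snapshot("scene")
Rt=R.from_quat(st["eef_rot"]).as_matrix(); bot=st["tool_pos"]+Rt[:,2]*.0597
print("floor coords of bottle bottom mm",W.T@(bot-F)*1000)
a=w["img"][150:300,310:460]; o=cv2.resize(a,None,fx=4,fy=4,interpolation=cv2.INTER_CUBIC).copy()
P=lambda X:tuple(int(v) for v in (proj(w,X)-[310,150])*4+1.5)
for k in range(0,24):
    c=np.array([np.cos(k*np.pi/12),np.sin(k*np.pi/12),0])*.0225
    cv2.circle(o,P(bot+Rt@c),1,(0,255,0),-1)
for c in [(-26,-26),(-26,26),(26,26),(26,-26)]: cv2.circle(o,P(F+W@np.array([*c,50])/1000),2,(255,0,255),-1)
cv2.imwrite("pics/hov2.png",o[:,:,::-1])
E
```

```text
clock: 7.42
tool_pos: [0.5674, -0.1861, 0.1959]
eef_rot: [0.965, -0.034, -0.009, 0.258]
contact_force: [-0.1, 0.8, -1.9]
opening: 0.502
finger_force: 20.0
turn [-0.04 -0.04 -0.04] shift [ -1.3   0.6 100.9]
floor coords of bottle bottom mm [ -0.5981   1.3685 101.2357]
```

View pics/hov2.png

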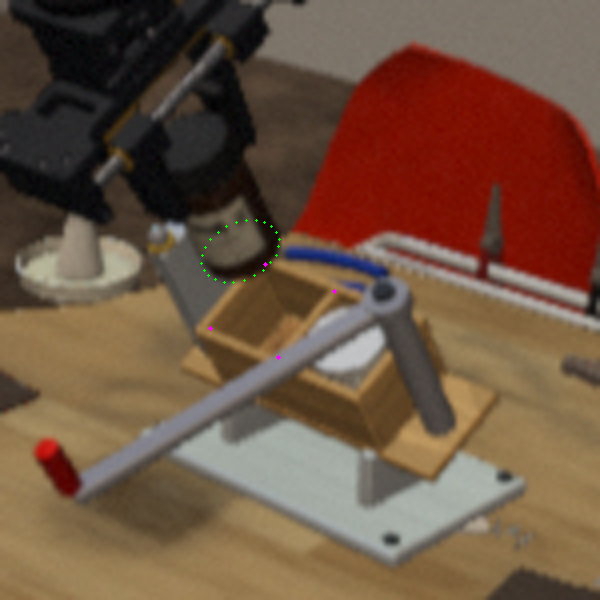

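The projected mouth corners (210,328), (265,265), (334,292) and (278,357) fall on the real ones. The predicted bottle-bottom ring agrees with the picture to within about 1 px of the raw image. I'll lower it in steps and watch the force.

```bash
python3 -m pendant '[[1,[-1.3,0.6,20],[0,0,0]],[1,[0,0,16],[0,0,0]],[1,[0,0,8],[0,0,0]],[1,[0,0,6],[0,0,0]],[1,[0,0,5],[0,0,0]],[1,[0,0,5],[0,0,0]],[1,[0,0,0],[0,0,0]]]'
python3 - <<'E'
from fit import *
from plant import r
go(r,F+zw*.06,Rlean)
st=r.get_state();print(W.T@st["contact_force"])
E
```

```text
clock: 8.35
tool_pos: [0.5633, -0.2167, 0.1439]
eef_rot: [0.965, -0.034, -0.009, 0.259]
contact_force: [-0.1, 0.6, -1.8]
opening: 0.503
finger_force: 20.0
turn [0.01 0.02 0.  ] shift [ 0.6 -0.1 40.5]
[-1.4426 -0.1702 -1.2279]
```

Inside by about 10 mm with no side force. Continuing down.

```bash
python3 -m pendant '[[1,[0,0,6],[0,0,0]],[1,[0,0,6],[0,0,0]],[1,[0,0,6],[0,0,0]],[1,[0,0,6],[0,0,0]],[1,[0,0,6],[0,0,0]],[1,[0,0,4],[0,0,0]],[1,[0,0,0],[0,0,0]]]'
python3 - <<'E'
from fit import *
from plant import r
go(r,F+zw*.06,Rlean)
st=r.get_state();print(W.T@st["contact_force"])
E
```

```text
clock: 9.22
tool_pos: [0.5621, -0.2337, 0.1143]
eef_rot: [0.965, -0.034, -0.009, 0.259]
contact_force: [0.2, 0.1, -2.2]
opening: 0.503
finger_force: 20.0
turn [0.01 0.03 0.  ] shift [ 0.6 -0.1  6.4]
[-1.2496  0.1959 -1.843 ]
```

```bash
python3 -m pendant '[[1,[0,0,1.5],[0,0,0]],[1,[0,0,1.5],[0,0,0]],[1,[0,0,1],[0,0,0]],[1,[0,0,0],[0,0,0]]]'
python3 -m pendant '[[1,[0,0,1],[0,0,0]],[1,[0,0,1],[0,0,0]],[1,[0,0,0],[0,0,0]]]'
python3 - <<'E'
from fit import *
from plant import r
go(r,F+zw*.06,Rlean)
st=r.get_state();print(W.T@st["contact_force"])
E
```

```text
clock: 9.72
tool_pos: [0.5626, -0.2348, 0.1125]
eef_rot: [0.965, -0.034, -0.008, 0.259]
contact_force: [-2.2, 6.5, 10.3]
opening: 0.501
finger_force: 20.0
clock: 10.1
tool_pos: [0.5628, -0.235, 0.1123]
eef_rot: [0.965, -0.034, -0.008, 0.259]
contact_force: [-5.2, 13.8, 25.3]
opening: 0.507
finger_force: 20.0
turn [ 0.   -0.12 -0.02] shift [-0.1 -0.2  4. ]
[ 1.063  -6.1635 28.5972]
```

```bash
python3 -m pendant '[[1,[0,0,-1.7],[0,0,0]],[1,[0,0,0],[0,0,0]]]' 8
python3 -m pendant '[[0.1,[0,0,0],[0,0,0]],[-0.1,[0,0,0],[0,0,0]],[-0.3,[0,0,0],[0,0,0]],[-0.5,[0,0,0],[0,0,0]],[-0.5,[0,0,0],[0,0,0]]]'
python3 - <<'E'
from fit import *
from plant import r
go(r,F+zw*.16,Rlean)
st=r.get_state();print(W.T@st["contact_force"])
E
```

```text
clock: 10.35
tool_pos: [0.5627, -0.2351, 0.1121]
eef_rot: [0.965, -0.034, -0.008, 0.259]
contact_force: [-1.4, 7.2, 11.7]
opening: 0.505
finger_force: 8.0
clock: 10.98
tool_pos: [0.562, -0.2359, 0.1108]
eef_rot: [0.965, -0.034, -0.009, 0.259]
contact_force: [-0.1, -0.1, -0.1]
opening: 0.748
finger_force: 0.0
turn [ 0.02  0.02 -0.  ] shift [  0.5  -0.2 -97.8]
[ 0.0648 -0.1035 -0.1304]
```

```bash
python3 -m pendant '[[-0.5,[0,0,-20],[0,0,0]],[-0.5,[0,0,-40],[0,0,0]],[-0.5,[0,0,-50],[0,0,0]],[-0.5,[0,0,-30],[0,0,0]],[-0.5,[0,0,0],[0,0,0]]]'
cat >> fit.py <<'E'
F2=F+.003*zw
H=F2+W@[0,-.107,.105]
def knob(th): return H+W@[-.19*np.sin(th),.19*np.cos(th),0]
def Rk(th): # tool: z=-zw, y=closing tangent
    y=xw*np.cos(th)+yw*np.sin(th); return np.c_[np.cross(y,-zw),y,-zw]
E
python3 - <<'E'
from fit import *
from plant import r,cams
st=r.get_state();print(st["q"],st["tool_pos"])
Xh,_=tri(T((452,443)),S((482,190)));Xk,_=tri(T((40,246)),S((60,383)))
for n,X in (("hinge",Xh),("knobtop",Xk)): 
    v=W.T@(X-F2)*1000;print(n,v)
d=W.T@(Xk-Xh)*1000; th=np.arctan2(-d[0],d[1]);print("theta",th,np.hypot(d[0],d[1]))
w=cams.snapshot("scene");o=cv2.resize(w["img"][170:300,305:455],None,fx=4,fy=4,interpolation=cv2.INTER_CUBIC).copy()
P=lambda X:tuple(int(v) for v in (proj(w,X)-[305,170])*4+1.5)
for X,c in ((F2+zw*.09,(0,255,0)),(knob(th)+zw*.04,(0,255,0)),(knob(th)+zw*.005,(0,255,255)),(H+zw*.005,(0,255,0))): cv2.circle(o,P(X),3,c,-1)
cv2.imwrite("pics/rel.png",o[:,:,::-1])
for tt in (th,th-.4): go(r,knob(tt)+zw*.10,Rk(tt))
E
```

```text
clock: 11.6
tool_pos: [0.5686, -0.1647, 0.2337]
eef_rot: [0.966, -0.033, -0.007, 0.258]
contact_force: [-1.0, -0.0, -0.2]
opening: 0.748
finger_force: 0.0
[-0.3118  0.7278  0.4146  1.779   0.3752  0.7423 -1.9159] [ 0.5686 -0.1647  0.2337]
hinge [  -0.0107 -107.0606  111.6251]
knobtop [-172.4737  -28.7061  143.8748]
theta 1.1443499751794324 189.42787733327586
turn [  0.03  -0.09 -65.57] shift [145.8 -97.3  -5.1]
turn [  0.01  -0.09 -42.65] shift [111.4 -72.4  -5.1]
```

View pics/rel.png

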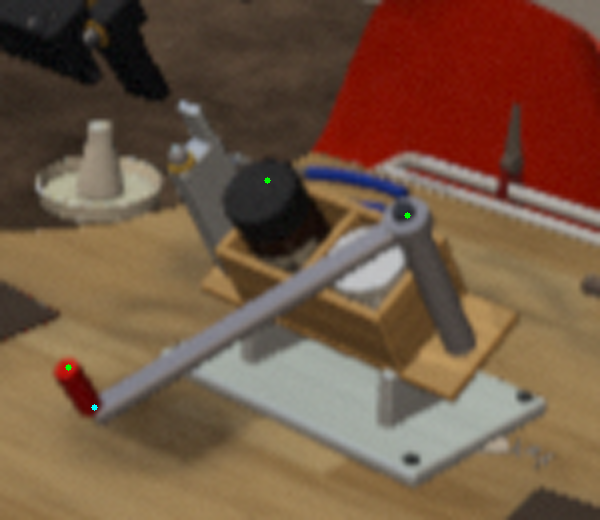

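The bottle is seated: its cap centre at (267,180) is where I predicted, and the hinge and knob markers coincide with the real ones. Joint 7 would run out of range on a −65° turn, so I use the half-turn equivalent (+114°) for the knob grasp.

```bash
python3 -m pendant '[[-0.5,[0,0,0],[0,0,10]],[-0.5,[0,0,0],[0,0,10]],[-0.5,[0,0,0],[0,0,10]],[-0.5,[0,0,0],[0,0,10]],[-0.5,[0,0,0],[0,0,10]],[-0.5,[0,0,0],[0,0,10]],[-0.5,[0,0,0],[0,0,10]],[-0.5,[0,0,0],[0,0,10]]]' 10
python3 -m pendant '[[-0.5,[0,0,0],[0,0,10]],[-0.5,[0,0,0],[0,0,10]],[-0.5,[0,0,0],[0,0,10]],[-0.5,[0,0,0],[0,0,4.4]],[-0.5,[0,0,0],[0,0,0]],[-0.5,[0,0,0],[0,0,0]]]'
python3 - <<'E'
from fit import *
from plant import r
print(r.get_state()["q"])
go(r,knob(1.144)+zw*.10,Rk(1.144+np.pi))
E
```

```text
clock: 12.65
tool_pos: [0.5658, -0.167, 0.2312]
eef_rot: [0.715, -0.649, 0.159, 0.205]
contact_force: [-0.2, -0.6, -1.3]
opening: 0.751
finger_force: 0.0
clock: 13.4
tool_pos: [0.5664, -0.1665, 0.2317]
eef_rot: [-0.495, 0.83, -0.212, -0.149]
contact_force: [1.3, -0.2, -0.6]
opening: 0.748
finger_force: 0.0
[-0.6562  1.2224  1.4943  1.7977 -0.9314  0.9863 -2.6492]
turn [ 0.07 -0.07  0.09] shift [-146.5   96.7   -6.3]
```

Joint 7 turns the opposite way and is now at its limit, so I turn back and use the direct −65° version.

```bash
python3 -m pendant '[[-0.5,[0,0,0],[0,0,-10]],[-0.5,[0,0,0],[0,0,-10]],[-0.5,[0,0,0],[0,0,-10]],[-0.5,[0,0,0],[0,0,-10]],[-0.5,[0,0,0],[0,0,-10]],[-0.5,[0,0,0],[0,0,-10]],[-0.5,[0,0,0],[0,0,-10]],[-0.5,[0,0,0],[0,0,-10]]]'
python3 -c "
from plant import r;print(r.get_state()['q'].round(2))"
python3 -m pendant '[[-0.5,[0,0,0],[0,0,-10]],[-0.5,[0,0,0],[0,0,-10]],[-0.5,[0,0,0],[0,0,-10]],[-0.5,[0,0,0],[0,0,-10]],[-0.5,[0,0,0],[0,0,-10]],[-0.5,[0,0,0],[0,0,-10]],[-0.5,[0,0,0],[0,0,-10]],[-0.5,[0,0,0],[0,0,-10]]]'
python3 - <<'E'
from fit import *
from plant import r
print(r.get_state()["q"])
go(r,knob(1.144)+zw*.10,Rk(1.144))
E
```

```text
clock: 14.4
tool_pos: [0.5671, -0.1657, 0.2325]
eef_rot: [0.913, -0.315, 0.067, 0.249]
contact_force: [-0.3, 0.4, -0.6]
opening: 0.749
finger_force: 0.0
[-0.62  1.    1.16  1.8  -0.55  0.75 -1.61]
clock: 15.4
tool_pos: [0.5673, -0.1656, 0.2327]
eef_rot: [0.902, 0.346, -0.108, 0.234]
contact_force: [-0.0, -0.4, -0.0]
opening: 0.747
finger_force: 0.0
[-0.4941  0.8311  0.79    1.7906 -0.0488  0.6755 -0.7019]
turn [  0.06  -0.14 -19.57] shift [145.9 -97.3  -4.9]
```

```bash
python3 -m pendant '[[-0.5,[0,0,0],[0,0,-10]],[-0.5,[0,0,0],[0,0,-9.6]],[-0.5,[36.5,-24,-1],[0,0,0]],[-0.5,[36.5,-24,-1],[0,0,0]],[-0.5,[36.5,-24,-1],[0,0,0]],[-0.5,[36.5,-24,-1],[0,0,0]],[-0.5,[0,0,0],[0,0,0]],[-0.5,[0,0,0],[0,0,0]]]'
python3 - <<'E'
from fit import *
from plant import r
print(r.get_state()["q"])
go(r,knob(1.144)+zw*.012,Rk(1.144))
E
```

```text
clock: 16.4
tool_pos: [0.5521, -0.0136, 0.1501]
eef_rot: [0.831, 0.492, -0.146, 0.213]
contact_force: [1.0, 0.9, 1.1]
opening: 0.746
finger_force: 0.0
[-0.696   0.9341  0.6678  1.8294 -0.0334  0.6572 -0.6895]
turn [ 0.06 -0.04 -0.37] shift [ 0.2 -2.8 86.9]
```

```bash
python3 -m pendant '[[-0.5,[0,-2.5,20],[0,0,0]],[-0.5,[0,0,30],[0,0,0]],[-0.5,[0,0,24],[0,0,0]],[-0.5,[0,0,12],[0,0,0]],[-0.5,[0,0,0],[0,0,0]],[-0.5,[0,0,0],[0,0,0]]]'
python3 - <<'E'
from fit import *
from plant import r,cams
go(r,knob(1.144)+zw*.012,Rk(1.144))
w=cams.snapshot("wrist")["img"];cv2.imwrite("pics/wk.png",w[:,:,::-1])
E
```

```text
clock: 17.15
tool_pos: [0.5473, -0.0545, 0.075]
eef_rot: [0.832, 0.492, -0.146, 0.213]
contact_force: [-0.2, 0.4, 0.9]
opening: 0.75
finger_force: 0.0
turn [ 0.07 -0.07 -0.38] shift [-0.7 -0.2  1.2]
```

View pics/wk.png

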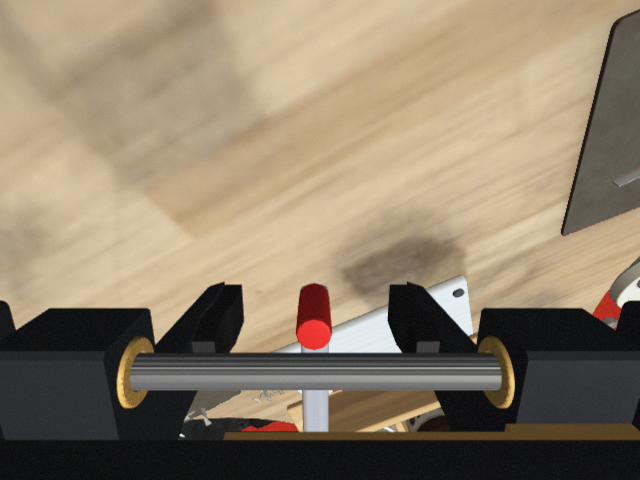

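The knob sits centred between the pads at about (314,320), with the bar running below it. Grip it and start the arc.

```bash
python3 -m pendant '[[0.2,[0,0,0],[0,0,0]],[0.6,[0,0,0],[0,0,0]],[1,[0,0,0],[0,0,0]],[1,[0,0,0],[0,0,0]],[1,[0,0,0],[0,0,0]]]' 12
python3 -m pendant '[[1,[-0.5,10,0],[0,0,3]],[1,[-1,20,0],[0,0,6]],[1,[-1,20,0],[0,0,6]],[1,[0,0,0],[0,0,0]]]'
cat > k.py <<'E'
from fit import *
from plant import r
import sys
st=r.get_state(); v=W.T@(st["tool_pos"]-H)*1000; th=np.arctan2(-v[0],v[1])
print("theta",th,"r",np.hypot(v[0],v[1]),"z",v[2],"F",W.T@st["contact_force"],"q",st["q"])
for a in map(float,sys.argv[1:]): go(r,knob(a)+zw*.012,Rk(a))
E
python3 k.py 0.5 0.14
```

```text
clock: 17.82
tool_pos: [0.5466, -0.0546, 0.0742]
eef_rot: [0.831, 0.492, -0.147, 0.213]
contact_force: [0.1, -0.7, 0.6]
opening: 0.2
finger_force: 0.0
clock: 18.32
tool_pos: [0.5888, -0.0818, 0.0881]
eef_rot: [0.889, 0.378, -0.117, 0.231]
contact_force: [1.3, -0.5, -0.7]
opening: 0.157
finger_force: 12.0
theta 0.8727414523428372 r 190.51565290569653 z 12.350952642582447 F [-0.0112  1.3284 -0.7552] q [-0.5645  1.0662  0.6802  1.7776 -0.1412  0.5427 -0.7945]
turn [ 0.11 -0.11 21.4 ] shift [12.6 69.4  0.4]
turn [ 0.09 -0.13 42.03] shift [ 48.4 127.4   0.4]
```

```bash
python3 -m pendant '[[1,[-1,20,0],[0,0,6]],[1,[-1,20,0],[0,0,6]],[1,[-1,20,0],[0,0,6]],[1,[-1,20,0],[0,0,6]],[1,[-1,20,0],[0,0,6]],[1,[-1,20,0],[0,0,6]],[1,[0,0,0],[0,0,0]]]'
python3 k.py 0.0
```

```text
clock: 19.2
tool_pos: [0.6445, -0.1724, 0.1381]
eef_rot: [0.962, 0.086, -0.04, 0.256]
contact_force: [1.9, 1.3, -1.1]
opening: 0.148
finger_force: 12.0
theta 0.24451259118846053 r 189.99151343739197 z 12.40854265557656 F [-1.8069  1.8332 -0.2223] q [-0.4533  1.0871  0.8496  1.6032 -0.3253  0.6831 -1.0955]
turn [ 0.06 -0.07 14.18] shift [ 5.7 46.   0.4]
```

```bash
python3 -m pendant '[[1,[-0.5,13.3,0],[0,0,4]],[1,[-0.3,10,0],[0,0,3]],[1,[-0.2,6.6,0],[0,0,2]],[1,[-0.1,6.6,0],[0,0,2]],[1,[-0.1,6,0],[0,0,1.5]],[1,[0,0,0],[0,0,0]],[1,[0,0,0],[0,0,0]]]' 20
python3 k.py 0.0
```

```text
clock: 20.08
tool_pos: [0.6472, -0.2098, 0.1596]
eef_rot: [0.965, -0.02, -0.012, 0.26]
contact_force: [3.5, -2.4, -0.2]
opening: 0.149
finger_force: 20.0
theta 0.01646461083015903 r 189.665336558678 z 12.501497702611282 F [ 1.7358  3.6354 -1.2035] q [-0.4145  1.0827  0.9098  1.5799 -0.3832  0.7099 -1.2028]
turn [ 0.14 -0.04  1.63] shift [0.4 3.1 0.5]
```

```bash
python3 -m pendant '[[1,[0,2,0],[0,0,1]],[1,[0,2,0],[0,0,0]],[1,[0,0,0],[0,0,0]]]'
python3 k.py 0.0
python3 -m pendant '[[1,[0,1.5,0],[0,0,0]],[1,[0,0,0],[0,0,0]]]'
python3 k.py 0.0
```

```text
clock: 20.45
tool_pos: [0.6472, -0.2113, 0.1604]
eef_rot: [0.966, -0.028, -0.011, 0.258]
contact_force: [3.4, -0.1, -1.9]
opening: 0.152
finger_force: 20.0
theta 0.007532816495248347 r 189.67622489511996 z 12.42966585164702 F [-1.0759  3.3584 -1.5593] q [-0.4116  1.0819  0.9119  1.5786 -0.3887  0.7124 -1.2106]
turn [-0.03 -0.02  0.72] shift [0.3 1.4 0.4]
clock: 20.7
tool_pos: [0.6472, -0.2114, 0.1605]
eef_rot: [0.966, -0.027, -0.011, 0.258]
contact_force: [3.8, 3.7, -2.8]
opening: 0.147
finger_force: 20.0
theta 0.006463356287818979 r 189.6891661893379 z 12.461349505476244 F [-4.8552  3.5642 -0.3992] q [-0.4101  1.0808  0.9107  1.5781 -0.3887  0.7131 -1.209 ]
turn [-0.12 -0.01  0.76] shift [0.3 1.2 0.5]
```

It is against the stop: position holds while the reaction rises. One more small press, then back to neutral, release and withdraw along the knob.

```bash
python3 -m pendant '[[1,[0,2,0],[0,0,0]],[1,[0,0,0],[0,0,0]]]'
python3 k.py
python3 -m pendant '[[1,[0,-3,0],[0,0,0]],[0,[0,0,0],[0,0,0]],[-0.3,[0,0,0],[0,0,0]],[-0.3,[0,0,0],[0,0,0]],[-0.3,[0,0,-20],[0,0,0]],[-0.3,[0,0,-50],[0,0,0]],[-0.3,[0,0,-50],[0,0,0]],[-0.3,[0,0,0],[0,0,0]]]'
python3 -m pendant '[[-0.3,[0,-50,-30],[0,0,0]],[-0.3,[0,-50,-30],[0,0,0]],[-0.3,[0,-50,0],[0,0,0]],[-0.3,[0,0,0],[0,0,0]],[-0.3,[0,0,0],[0,0,0]]]'
python3 - <<'E'
from fit import *
from plant import r,cams
w=cams.snapshot("scene");o=cv2.resize(w["img"][170:300,305:455],None,fx=4,fy=4,interpolation=cv2.INTER_CUBIC).copy()
P=lambda X:tuple(int(v) for v in (proj(w,X)-[305,170])*4+1.5)
for th in (0,.06):cv2.circle(o,P(knob(th)+zw*.04),2,(0,255,0),-1)
cv2.imwrite("pics/end.png",o[:,:,::-1])
x=cams.snapshot("top")
def kn(s,x0,y0,x1,y1):
    h=cv2.cvtColor(s["img"][y0:y1,x0:x1],cv2.COLOR_RGB2HSV).astype(int)
    return [(c+[x0,y0],a[4]) for c,a in blobs(((h[...,0]<8)|(h[...,0]>172))&(h[...,1]>150)&(h[...,2]>60),5)]
print("top",kn(x,380,185,430,215),proj(x,knob(0)+zw*.04),proj(x,knob(.06)+zw*.04),proj(x,knob(0)+zw*.0225))
E
```

```text
clock: 20.95
tool_pos: [0.6472, -0.2116, 0.1606]
eef_rot: [0.966, -0.027, -0.011, 0.256]
contact_force: [2.1, 7.1, -4.0]
opening: 0.146
finger_force: 20.0
theta 0.005481030576506739 r 189.6939999431958 z 12.401409787700414 F [-8.2727  1.5627  0.2105] q [-0.4082  1.0795  0.9089  1.5774 -0.3888  0.7141 -1.2069]
clock: 21.95
tool_pos: [0.6541, -0.1503, 0.2697]
eef_rot: [0.966, -0.026, -0.006, 0.259]
contact_force: [-0.1, -0.2, -0.5]
opening: 0.653
finger_force: 0.0
clock: 22.58
tool_pos: [0.6599, 0.006, 0.2422]
eef_rot: [0.965, -0.028, -0.011, 0.259]
contact_force: [-0.6, 0.2, -0.4]
opening: 0.651
finger_force: 0.0
top [(array([399.7857, 186.4286]), np.int32(42))] [395.9103 183.3889] [389.8324 184.1469] [399.5794 185.7412]
```

View pics/end.png

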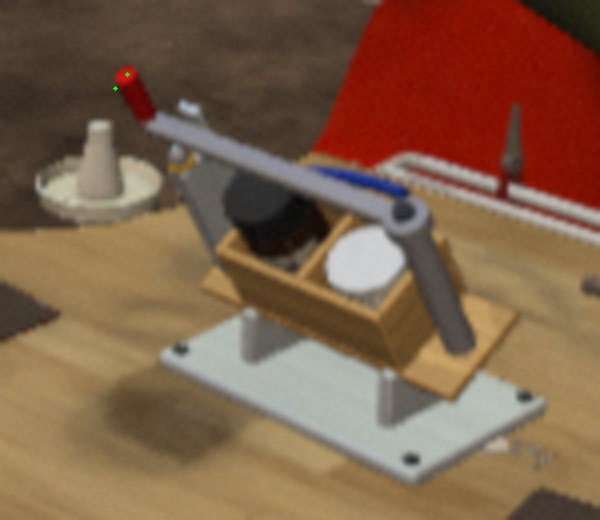

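The knob's top at (126,76) matches the shut position (θ = 0), and the bar lies past the ball against the stop plate. The bottle is seated and the gripper is clear.

```bash
python3 -c "
from plant import r;print(r.finish_job())"
```

```text
the job is handed in; nothing more can be done
None
```

The bottle stands on the floor of the empty well and the keeper bar is shut past its ball against the stop; the gripper is clear, nothing I did went near the tub, and the job was handed in at about 23 s.

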